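# Stop the infeed belt, cull the crushed mould, reset the stop

## Task

One mould in the queue on the depositor's paused infeed belt is crushed out of round. Push the red mushroom emergency stop down until it latches before you reach in, lift the crushed mould off the belt and put it in the red scrap tub, then twist the stop's head clockwise until it springs back up, so that the line is ready to restart. Leave the sound moulds, and the foil dish in front of you, standing where they are.

Things in the scene. Friction and masses are not known exactly. Their poses are not given: they have to be found in the camera images.
- estop (a joint): travel of the red mushroom head of the emergency stop, in m: 0 = fully up (released), 0.009 = pushed to the bottom; latched it rests at about 0.008. Sprung upwards, 3 N at the top; the push rises to 8 N near 0.004, then falls, and it latches only when pushed right home against the stop at the bottom (10 N is enough); it then stays down by itself when let go. Pulling cannot free it
- estop_turn (a joint): turn of the mushroom head about its upright axis, rad, 0 = home, growing CLOCKWISE seen from above, to a stop at 0.96. While latched, a turn to 0.65 or more frees the catch and the spring lifts the head as soon as it is let go; turned less than 0.5, it stays latched. Turning takes under 0.05 N m; a light spring turns it home again in 2 s
- estop_top (a point): centre of the top of the red mushroom head (moves with it). Head: disc 40 mm across, 18 mm thick, upright sides from 2 to 14 mm above its foot, on a black stem (30 mm wide collar, 3 mm high) over a flat yellow disc 64 mm across; foot 13 mm above the yellow disc when up, 4 to 5 mm when latched. White arrows on top show the way it turns. Nothing within 60 mm of its axis stands above the yellow disc
- console: grey control station bolted to the table, 114 mm (its x) by 184 mm (its y), top 85 mm above the table; origin at the centre of its underside. The emergency stop stands on top at y = +42 mm, the flush green start button and a pilot lamp (5 to 8 mm high) at y = -50 mm
- depositor: benchtop pudding depositor with its infeed belt. Origin on the table under the belt's centre line, in the middle of the queue; its y axis runs along the belt towards the filling head. Blue belt 136 mm wide, top 75 mm above the table, side rails 4 mm higher, from y = -0.37 to 0.57 m; guide rods from y = 0.33, filling head and hopper (380 mm high) from y = 0.39. The belt stands still throughout
- crushed_mould: the crushed mould: aluminium pudding mould squeezed to an oval, 46 mm across its own x and 78 mm along its own y at the rim (35 by 57 mm at the foot), rim 40 mm high but beaten down to 25 mm at the +y end; thin walls, open on top, 35 g nominal. Origin at the centre of its underside; stands on the belt in one of five places of a single-file queue about 95 mm apart
- mould_1: sound mould standing on the belt in the same queue: round, open, aluminium, 66 mm across the rim, 50 mm at the foot, 40 mm high; origin at the centre of its underside
- mould_2: sound mould standing on the belt in the same queue: round, open, aluminium, 66 mm across the rim, 50 mm at the foot, 40 mm high; origin at the centre of its underside
- mould_3: sound mould standing on the belt in the same queue: round, open, aluminium, 66 mm across the rim, 50 mm at the foot, 40 mm high; origin at the centre of its underside
- mould_4: sound mould standing on the belt in the same queue: round, open, aluminium, 66 mm across the rim, 50 mm at the foot, 40 mm high; origin at the centre of its underside
- scrap_tub: red open tub fixed on the table, 180 mm (its x) by 170 mm (its y) outside plus an 8 mm lip, walls 4 mm, 65 mm high, floor 4 mm thick; origin at the centre of its underside. Console and tub stand one on each side of the robot, sides change
- foil_dish: empty round foil dish, 116 mm across the rim, 34 mm high, bystander on the table near the robot; origin at the centre of its underside
Mind the look-alikes: they are no part of the job. What is shaped like the mould_1 but blue or green is not meant.

How it is judged:
On the way, in this order (a step that is already met when the one before it is completed fails the run):
1. the emergency stop is latched down and the gripper has left it (60 mm or more away), the crushed mould still on the belt (value of joint estop above 0.006 m and distance between the grasp point and estop_top above 0.06 m and distance of crushed_mould from where it was at the start of the episode below 0.025 m), for 0.2 s.
2. the crushed mould lies at rest in the scrap tub, let go, with the stop still latched down (x of crushed_mould in the frame of scrap_tub between -0.086 and 0.086 m and y of crushed_mould in the frame of scrap_tub between -0.081 and 0.081 m and z of crushed_mould in the frame of scrap_tub between -0.005 and 0.055 m and linear speed of crushed_mould below 0.05 m/s and contact force between the fingers and crushed_mould below 0.1 N and value of joint estop above 0.006 m), for 0.2 s.
At the end, for the whole second after the job is handed in: The stop's head is fully up again (within 2.5 mm), the crushed mould lies at rest inside the scrap tub, and the four sound moulds stand upright within 25 mm of where they were (value of joint estop below 0.0025 m and x of crushed_mould in the frame of scrap_tub between -0.086 and 0.086 m and y of crushed_mould in the frame of scrap_tub between -0.081 and 0.081 m and z of crushed_mould in the frame of scrap_tub between -0.005 and 0.055 m and linear speed of crushed_mould below 0.05 m/s and angle between each of mould_1, mould_2, mould_3, mould_4's own z axis and vertical below 0.2 rad and distance of each of mould_1, mould_2, mould_3, mould_4 from where it was at the start of the episode below 0.025 m); the robot touches nothing.
It fails at once if the crushed mould is moved (more than 25 mm) or carried while the stop is not latched down (value of joint estop below 0.005 m and distance of crushed_mould from where it was at the start of the episode above 0.025 m and not (x of crushed_mould in the frame of scrap_tub between -0.086 and 0.086 m and y of crushed_mould in the frame of scrap_tub between -0.081 and 0.081 m and z of crushed_mould in the frame of scrap_tub between -0.005 and 0.055 m)).
It fails at once if a sound mould is shifted more than 25 mm or tipped (distance of any of mould_1, mould_2, mould_3, mould_4 from where it was at the start of the episode above 0.025 m or angle between any of mould_1, mould_2, mould_3, mould_4's own z axis and vertical above 0.5 rad).
It fails at once if the foil dish on the table is shifted more than 30 mm (distance of foil_dish from where it was at the start of the episode above 0.03 m).
It also fails if it takes over 64 s, if anything falls off the work surface, if the arm or the gripper's body presses on something with over 40 N, if the wrist force passes 120 N, or if a joint passes its speed limit or range.

## Robot

A 6-joint arm with a two-finger parallel gripper is mounted at the origin on the work surface. World frame = base frame: x ahead of the robot, y to its left, z up, the work surface at z = 0. Lengths are in m, angles in rad, forces in N, time in s.
With the tool pointing down it reaches from about 0.325 to 0.925 m from the base axis. Payload 3.1 kg.
Tool frame: the origin (TCP) lies midway between the tips of the shut fingers; the grasp point (between the pads) lies 19 mm behind it; z points along the fingers, y is the line along which they close (so a half turn about z gives the same grasp; the last joint's range is limited). The gripper opens to 85 mm and grips with 20 to 120 N. Pads are 22 mm wide; open, the fingers measure 114 mm over their backs; the gripper's body (76 mm by 85 mm) begins 54 mm behind the grasp point. The pads swing forward as they close: fully open they stand 13 mm farther back than shut.
Start: joints at [1.095, 0.217, 1.613, -0, 1.311, -0.112], TCP at [0.222, 0.584, 0.21] pointing down, gripper open.
Joint ranges: [-2.75, 2.75], [-0.78, 2.1], [0.31, 2.55], [-1.13, 4.27], [0.13, 2.63], [-2.58, 2.58]. Speed limits (rad/s): [2.79, 2.79, 3.14, 3.14, 3.14, 3.14].

## Interface

Orientations are given as a 3x3 rotation matrix whose columns are the frame's x, y, z axes.
In Python, from rig import get_obs, snapshot, sign_off gives the robot as it stands.
- The arm moves only by the shell command python3 -m creep 'ROWS'. ROWS is JSON, a list of rows, each an object of numbers: "tx", "ty", "tz": the shift along the world's x, y, z in mm; "rx", "ry", "rz": the turn, a rotation vector about the world's x, y, z in degrees; "jaw": the opening, from 0 (shut) to 1 (fully open). In form: [{"tx": .., "ty": .., "tz": .., "rx": .., "ry": .., "rz": .., "jaw": ..}, ...]. A call has 1 to 12 rows; each row shifts and turns the commanded pose from where the row before left it; what a row does not reach is not made up. A row lasts 1/12 s, in which the tool goes at most 41.7 mm and 7.16 degrees, less where a joint would pass 70% of its speed; a pose out of reach is approached as far as the arm can. A call is refused whole if a number of a shift passes 41.7 or a number of a turn 7.16, either way. A call with a gripper value outside its range is refused whole. The fingers move at their own pace and stop on an object; the grip force is fixed at half the most. Time passes only in rows, so rows that do not move let the fingers close. It gives the time, the measured TCP pose, the force, the opening and the grip force at its end, in the units of the state.
- get_obs(): the state, without advancing time (a new reading comes with each control period).
- snapshot(name): name is "side" or "top"; returns a dict with "frame" (420x560x3 uint8, red, green, blue), "range_z" (420x560 float32, m along the optical axis (not along the pixel's ray), 0 where there is no reading), "fovy" (degrees; the focal length in pixels is half the picture's height over the tangent of half this angle, whatever the lens; pixels are square), "cx", "cy" (the principal point, pixels), "eye" and "rotation" of the camera in the world. Camera axes: x right, y up, looking along -z (the intrinsics and any distortion apply to the point x, -y, -z); pixel columns grow to the right and rows downward; lengths in m; the calibration is good to about 2 mm. A picture is of the moment at which its call begins.
- sign_off(): hands the job in; it is judged then, once.
The state is a dict: "clock": time; "joint_pos": joint angles; "joint_velocities": joint speeds; "tau": joint torques, N m; "tool_pos": TCP position; "ee_rot": TCP orientation; "wrist_force": force on the tool from outside, world axes, zero at the start; "torque": the same for the moment, N m; "gripper_width": finger opening in m; "grip_force": force on a finger pad.
Only numpy, scipy, OpenCV 4.12 (cv2) and the standard library are available. Lean on these libraries where they do the work, as an engineer would, in place of code of your own. Each camera call takes 0.05 s, during which the arm holds its last target. There are 200 camera calls.

## Working session

There is one attempt and no reset: what is moved stays moved. The work goes in short steps, Python scripts to look and compute and a shell command to move; the robot and the scene stay as the last step left them, time stands still between calls to the robot, and variables do not carry over. Pictures are saved under pics/ and viewed, at most 10 in all, crops included, and the job is handed in when it is done.

```bash
mkdir -p pics; ls; python3 - <<'E'
from rig import get_obs,snapshot
import cv2,numpy as np
for n in("top","side"):
    s=snapshot(n); cv2.imwrite(f"pics/{n}0.png",s["frame"][:,:,::-1]); np.savez(f"{n}0.npz",**s)
    print(n,{k:np.round(v,4).tolist() if not isinstance(v,str) else v for k,v in s.items() if k not in("frame","range_z")})
o=get_obs();print(o)
E
```

```text
pics
top {'fovy': 52.1965, 'cx': 279.5627, 'cy': 209.2628, 'eye': [0.2867, -0.107, 1.3894], 'rotation': [[0.0067, 0.9893, -0.1455], [-1.0, 0.0061, -0.0045], [-0.0036, 0.1455, 0.9893]]}
side {'fovy': 45.1186, 'cx': 291.3698, 'cy': 200.3635, 'eye': [-0.1004, -0.9664, 1.3427], 'rotation': [[0.8293, 0.4432, -0.3404], [-0.5586, 0.6396, -0.528], [-0.0163, 0.628, 0.778]]}
{'clock': 0.1, 'joint_pos': array([ 1.09476853e+00,  2.17661957e-01,  1.61477949e+00, -1.41461200e-05,
        1.31130905e+00, -1.12221929e-01]), 'joint_velocities': array([ 0.00069564, -0.00254409, -0.00213042,  0.0004709 , -0.00010271,
        0.00045951]), 'tau': array([-1.49372019e-03, -3.98075759e+01, -3.04971313e+01, -1.96050969e-04,
        4.22565441e-03,  1.64943276e-05]), 'tool_pos': array([0.22203143, 0.58339488, 0.20830626]), 'ee_rot': array([[-9.34550524e-01,  3.55829123e-01, -9.76684643e-04],
       [ 3.55830391e-01,  9.34548570e-01, -1.92420567e-03],
       [ 2.28070820e-04, -2.14580150e-03, -9.99997672e-01]]), 'wrist_force': array([-1.32318317, -0.5147021 ,  0.18977372]), 'torque': array([-0.03095226, -0.05268725,  0.05953162]), 'grip_force': 0.0, 'gripper_width': 0.08543214977033027}
```

View pics/top0.png

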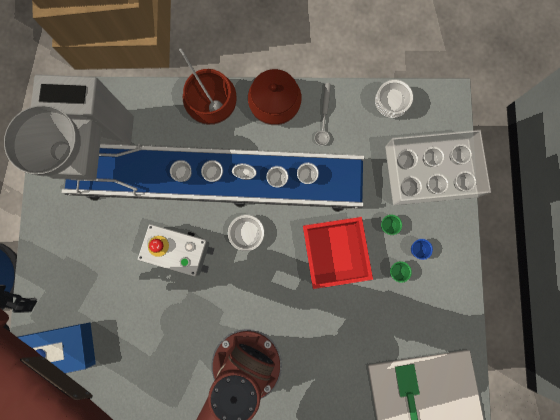

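View pics/side0.png

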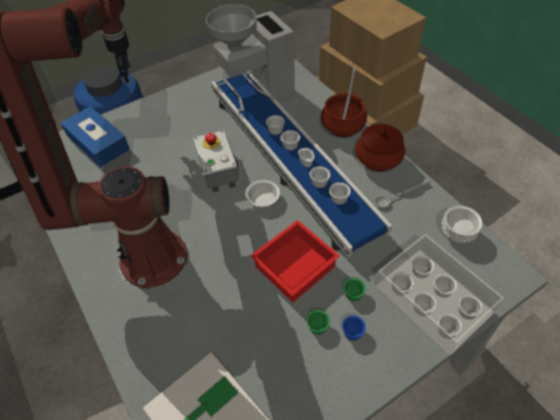

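The top view shows the crushed mould at about (244,172), third in the queue. The stop is at (156,245), the tub at (337,252) and the dish at (246,233). In the side view the stop is at (211,140), the crushed mould at (306,157) and the tub at (295,260).

```bash
cat > h.py <<'E'
import numpy as np,cv2
from rig import snapshot,get_obs
def load(n): return dict(np.load(n+".npz"))
def ray(s,u,v):
    f=210/np.tan(np.radians(float(s["fovy"]))/2)
    u=np.asarray(u,float);v=np.asarray(v,float)
    d=np.stack([(u-s["cx"])/f,-(v-s["cy"])/f,-np.ones_like(u)],-1)
    return d@s["rotation"].T
def onz(s,u,v,z):
    d=ray(s,u,v); return s["eye"]+d*((z-s["eye"][2])/d[...,2])[...,None]
def cloud(s):
    v,u=np.mgrid[0:420,0:560]
    return s["eye"]+ray(s,u,v)*s["range_z"][...,None]
def tri(s,p,t,q):
    a=ray(s,*p);b=ray(t,*q)
    k=np.linalg.lstsq(np.stack([a,-b],1),t["eye"]-s["eye"],rcond=None)[0]
    A=s["eye"]+k[0]*a;B=t["eye"]+k[1]*b
    return (A+B)/2,np.linalg.norm(A-B)
E
python3 - <<'E'
from h import *
np.set_printoptions(precision=4,suppress=True)
T,S=load("top0"),load("side0")
cen={}
for n,s,roi in(("top",T,(135,225,180,270)),("side",S,(195,130,230,155))):
    hsv=cv2.cvtColor(s["frame"],cv2.COLOR_RGB2HSV); P=cloud(s)
    red=((hsv[...,0]<6)|(hsv[...,0]>172))&(hsv[...,1]>150)&(hsv[...,2]>90)
    yel=(hsv[...,0]>12)&(hsv[...,0]<35)&(hsv[...,1]>120)&(hsv[...,2]>90)
    for nm,m in(("red",red),("yel",yel)):
        N,L,st,c=cv2.connectedComponentsWithStats(m.astype(np.uint8))
        for i in range(1,N):
            if st[i,4]>25:
                q=P[L==i]; print(n,nm,st[i],c[i],np.median(q,0),"z5/95",np.percentile(q[:,2],[5,95]))
    # moulds: clusters above the belt
    m=(P[...,2]>.085)&(P[...,2]<.13)&(P[...,0]>.38)&(P[...,0]<.75)&(P[...,1]>-.32)&(P[...,1]<.28)
    m&= (hsv[...,1]<90)
    N,L,st,c=cv2.connectedComponentsWithStats(m.astype(np.uint8),connectivity=8)
    for i in range(1,N):
        if st[i,4]>25:
            q=P[L==i]; (cx,cy),wh,a=cv2.minAreaRect((q[:,:2]*1000).astype(np.float32))
            print(n,"mould",st[i],c[i],"ctr",cx,cy,"wh",wh,a,"zmax",np.percentile(q[:,2],98))
P=cloud(T)
for u,v in((337,240),(300,190),(190,262),(246,235),(340,180)):print((u,v),P[v,u])
for n,s,(x,y,w,h) in(("t",T,(165,150,160,45)),("s",S,(255,105,110,110))):
    pass
a=cv2.resize(T["frame"][150:200,165:325],None,fx=5,fy=5,interpolation=cv2.INTER_CUBIC)
b=cv2.resize(S["frame"][138:178,286:326],None,fx=8,fy=8,interpolation=cv2.INTER_CUBIC)
c=cv2.resize(T["frame"][225:275,135:215],None,fx=6,fy=6,interpolation=cv2.INTER_CUBIC)
im=np.zeros((580,800,3),np.uint8);im[:250]=a;im[255:575,:320]=b;im[255:555,320:800]=c
cv2.imwrite("pics/crop1.png",im[:,:,::-1])
E
```

```text
top red [227  81   4  16  29] [228.6552  88.7586] [0.8573 0.0605 0.1118] z5/95 [0.1059 0.1162]
top red [248  98  20  23 110] [257.6727 111.3455] [ 0.7872 -0.0304  0.0862] z5/95 [0.0698 0.1093]
top red [195 111  12   6  28] [200.6071 113.2143] [0.779  0.1486 0.1027] z5/95 [0.093  0.1138]
top red [ 303  217   70   72 3847] [337.1024 252.5061] [ 0.3495 -0.2854  0.0062] z5/95 [0.0002 0.0675]
top red [149 239  14  13 124] [155.7742 245.0323] [0.3644 0.2654 0.1174] z5/95 [0.112  0.1224]
top yel [79  5 18  8 54] [88.2963  7.5556] [ 1.3963  0.7181 -0.2845] z5/95 [-0.2915 -0.2783]
top yel [110   4  14   6  48] [115.7708   6.2708] [ 1.3996  0.6014 -0.2842] z5/95 [-0.2905 -0.2766]
top yel [40  7 23  9 91] [52.3297 10.956 ] [ 1.3761  0.8679 -0.2827] z5/95 [-0.2902 -0.2753]
top yel [123  38  15   6  29] [131.1724  40.4828] [ 1.3786  0.617  -0.5164] z5/95 [-0.526  -0.5063]
top yel [148 236  21  20 178] [159.6854 246.1348] [0.3602 0.2572 0.0892] z5/95 [0.0838 0.1007]
top mould [170 161  21  21 201] [178.9851 169.791 ] ctr 590.291748046875 203.3432159423828 wh (63.60637283325195, 62.796573638916016)
[... 1785 characters left out ...]
149  15  17 145] [306.3586 156.1724] ctr 591.30810546875 7.820976257324219 wh (74.94745635986328, 47.35403060913086) 55.629032135009766 zmax 0.11686083572750042
side mould [310 167  20  20 239] [319.5732 175.431 ] ctr 574.7789916992188 -93.58439636230469 wh (63.305503845214844, 65.80670166015625) 10.179333686828613 zmax 0.11701460755260765
side mould [330 183  21  20 242] [339.4256 191.5083] ctr 585.9506225585938 -184.91940307617188 wh (69.12079620361328, 62.50780487060547) 60.28142547607422 zmax 0.11716505069979338
(337, 240) [ 0.3914 -0.2873  0.0012]
(300, 190) [ 0.5405 -0.1642  0.0782]
(190, 262) [0.3158 0.169  0.083 ]
(246, 235) [0.4057 0.0076 0.0025]
(340, 180) [ 0.5728 -0.2889  0.079 ]
```

View pics/crop1.png

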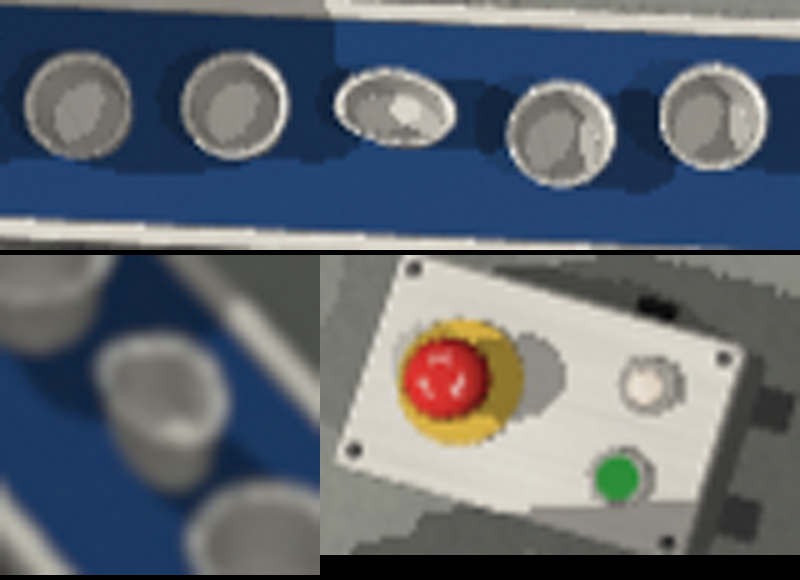

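The crop shows the crushed mould's long axis close to world y, tilted by several degrees. The stop's red head is at the centre of the yellow disc, and no obstacle stands near it. Next I refine the poses.

```bash
python3 - <<'E'
from h import *
np.set_printoptions(precision=4,suppress=True)
T,S=load("top0"),load("side0")
mm={}
for n,s in(("top",T),("side",S)):
    P=cloud(s);hsv=cv2.cvtColor(s["frame"],cv2.COLOR_RGB2HSV)
    red=((hsv[...,0]<6)|(hsv[...,0]>172))&(hsv[...,1]>130)
    near=np.hypot(P[...,0]-.362,P[...,1]-.262)<.06
    q=P[near&red&(P[...,2]>.1145)];print(n,"estop top",cv2.minEnclosingCircle((q[:,:2]*1000).astype(np.float32)),q.mean(0),np.percentile(q[:,2],[10,50,90]))
    dk=np.hypot(P[...,0]-.36,P[...,1]-.26)<.05; yy=(hsv[...,0]>12)&(hsv[...,0]<35)&(hsv[...,1]>120)
    q=P[dk&yy&(P[...,2]<.096)];print("  yellow",cv2.minEnclosingCircle((q[:,:2]*1000).astype(np.float32)),np.median(q[:,2]))
    tub=(hsv[...,1]>130)&red&(P[...,2]>.055)&(P[...,2]<.08)&(abs(P[...,0]-.36)<.15)&(abs(P[...,1]+.28)<.15)
    print("  tub",cv2.minAreaRect((P[tub][:,:2]*1000).astype(np.float32)),np.median(P[tub][:,2]))
    # crushed: not-blue pixels around
    near=(np.hypot(P[...,0]-.591,P[...,1]-.009)<.05)&(P[...,2]>.08)&(hsv[...,1]<120)
    v,u=np.nonzero(near);h=cv2.convexHull(np.c_[u,v].astype(np.float32));e=cv2.fitEllipse(h[:,0]);mm[n]=e
    q=P[near&(P[...,2]>.092)]
    hq=cv2.convexHull((q[:,:2]*1000).astype(np.float32));print("  crushed fitEllipse",cv2.fitEllipse(hq))
    for k in range(-40,41,10):
        w=q[abs(q[:,1]*1000-9-k)<5]; 
        if len(w):print("   y",9+k,"zmax",w[:,2].max().round(4),"x",w[:,0].min().round(3),w[:,0].max().round(3))
print("tri estop",tri(T,(155.8,245),S,(210.2,137.6)))
print("tri mould",tri(T,(243.5,171),S,(306.3,156.)), mm)
E
```

```text
top estop top ((364.2071533203125, 266.3333740234375), 19.55900001525879) [0.3636 0.2666 0.1184] [0.1157 0.1179 0.1219]
  yellow ((364.8365173339844, 266.6368103027344), 31.911819458007812) 0.08895799991083964
  tub ((349.4858703613281, -279.02716064453125), (195.67413330078125, 186.66134643554688), 9.086703300476074) 0.06509858677476255
  crushed fitEllipse ((591.0282592773438, 10.370077133178711), (45.59707260131836, 75.56707000732422), 167.2740478515625)
   y -21 zmax 0.1199 x 0.573 0.604
   y -11 zmax 0.1156 x 0.57 0.608
   y -1 zmax 0.119 x 0.569 0.611
   y 9 zmax 0.1165 x 0.569 0.613
   y 19 zmax 0.1224 x 0.568 0.614
   y 29 zmax 0.1129 x 0.573 0.614
   y 39 zmax 0.1095 x 0.58 0.613
   y 49 zmax 0.1052 x 0.587 0.6
side estop top ((363.54730224609375, 264.2398376464844), 19.42066764831543) [0.361  0.2632 0.1178] [0.1151 0.1176 0.1212]
  yellow ((362.7267761230469, 264.1591796875), 29.143695831298828) 0.08741873735165517
  tub ((348.9304504394531, -278.82696533203125), (199.80361938476562, 191.7978973388672), 9.26937198638916) 0.0639227436695331
  crushed fitEllipse ((590.3822631835938, 7.280147075653076), (46.8349494934082, 75.0773696899414), 164.28477478027344)
   y -31 zmax 0.1169 x 0.578 0.591
   y -21 zmax 0.119 x 0.569 0.602
   y -11 zmax 0.119 x 0.566 0.606
   y -1 zmax 0.1158 x 0.567 0.612
   y 9 zmax 0.1166 x 0.57 0.615
   y 19 zmax 0.1157 x 0.57 0.615
   y 29 zmax 0.1121 x 0.577 0.615
   y 39 zmax 0.1086 x 0.584 0.607
   y 49 zmax 0.1001 x 0.592 0.592
tri estop (array([0.3646, 0.2683, 0.1073]), np.float64(0.0009062769811029243))
tri mould (array([0.5953, 0.0112, 0.0968]), np.float64(0.0005575288678133812)) {'top': ((243.55313110351562, 171.58212280273438), (15.286736488342285, 24.013994216918945), 100.23033142089844), 'side': ((306.6015319824219, 157.4092254638672), (14.054351806640625, 22.974040985107422), 153.3552703857422)}
```

```bash
python3 -m creep '[{"tx":10,"ty":-40,"tz":0,"jaw":0},{"tx":10,"ty":-40,"jaw":0},{"tx":20,"ty":-40,"jaw":0},{"tx":20,"ty":-40,"jaw":0},{"tx":20,"ty":-40,"jaw":0},{"tx":20,"ty":-40,"jaw":0},{"tx":20,"ty":-40,"jaw":0},{"tx":20,"ty":-40,"jaw":0},{"jaw":0},{"jaw":0}]'
```

```text
$[0]: bad value
```

```bash
python3 -m creep '[{"tx":10,"ty":-40,"tz":0,"rx":0,"ry":0,"rz":0,"jaw":0},{"tx":15,"ty":-40,"tz":0,"rx":0,"ry":0,"rz":0,"jaw":0}]'
```

```text
clock: 0.27
tool_pos: [0.2458, 0.5047, 0.2079]
ee_rot: [[-0.936, 0.353, -0.002], [0.353, 0.936, -0.002], [0.001, -0.003, -1.0]]
wrist_force: [1.3, -0.8, 0.2]
gripper_width: 0.0636
grip_force: 0.0
```

```bash
python3 -m creep '[{"tx":17,"ty":-34,"tz":0,"rx":0,"ry":0,"rz":0,"jaw":0},{"tx":17,"ty":-34,"tz":0,"rx":0,"ry":0,"rz":0,"jaw":0},{"tx":17,"ty":-34,"tz":-10,"rx":0,"ry":0,"rz":0,"jaw":0},{"tx":17,"ty":-34,"tz":-10,"rx":0,"ry":0,"rz":0,"jaw":0},{"tx":17,"ty":-34,"tz":-10,"rx":0,"ry":0,"rz":0,"jaw":0},{"tx":17,"ty":-34,"tz":-10,"rx":0,"ry":0,"rz":0,"jaw":0},{"tx":17,"ty":-34,"tz":-10,"rx":0,"ry":0,"rz":0,"jaw":0},{"tx":0,"ty":0,"tz":0,"rx":0,"ry":0,"rz":0,"jaw":0},{"tx":0,"ty":0,"tz":0,"rx":0,"ry":0,"rz":0,"jaw":0}]'
```

```text
clock: 1.02
tool_pos: [0.3659, 0.2651, 0.1584]
ee_rot: [[-0.933, 0.36, -0.002], [0.36, 0.933, -0.001], [0.002, -0.002, -1.0]]
wrist_force: [-0.3, 0.7, 0.0]
gripper_width: -0.0
grip_force: 0.0
```

```bash
python3 -m creep '[{"tx":-1,"ty":0,"tz":-15,"rx":0,"ry":0,"rz":0,"jaw":0},{"tx":-1,"ty":0,"tz":-15,"rx":0,"ry":0,"rz":0,"jaw":0},{"tx":0,"ty":0,"tz":-6,"rx":0,"ry":0,"rz":0,"jaw":0},{"tx":0,"ty":0,"tz":-4,"rx":0,"ry":0,"rz":0,"jaw":0},{"tx":0,"ty":0,"tz":-3,"rx":0,"ry":0,"rz":0,"jaw":0},{"tx":0,"ty":0,"tz":-2,"rx":0,"ry":0,"rz":0,"jaw":0},{"tx":0,"ty":0,"tz":0,"rx":0,"ry":0,"rz":0,"jaw":0},{"tx":0,"ty":0,"tz":0,"rx":0,"ry":0,"rz":0,"jaw":0}]'
```

```text
clock: 1.68
tool_pos: [0.3643, 0.2676, 0.115]
ee_rot: [[-0.935, 0.355, 0.001], [0.355, 0.935, 0.001], [-0.001, 0.001, -1.0]]
wrist_force: [0.7, -0.5, 0.2]
gripper_width: 0.0003
grip_force: 0.0
```

```bash
python3 -m creep '[{"tx":0,"ty":-1,"tz":-2,"rx":0,"ry":0,"rz":0,"jaw":0},{"tx":0,"ty":-1,"tz":-1,"rx":0,"ry":0,"rz":0,"jaw":0},{"tx":0,"ty":0,"tz":0,"rx":0,"ry":0,"rz":0,"jaw":0}]'; python3 -c "
from rig import *;o=get_obs();print(o['tool_pos'],o['wrist_force'])"
```

```text
clock: 1.93
tool_pos: [0.364, 0.2649, 0.1115]
ee_rot: [[-0.934, 0.356, -0.0], [0.356, 0.934, -0.0], [-0.0, -0.0, -1.0]]
wrist_force: [-0.0, 0.3, -0.6]
gripper_width: -0.0003
grip_force: 0.0
[0.36397878 0.26487203 0.11146609] [-0.00220384  0.31098353 -0.64285075]
```

```bash
python3 - <<'E'
from h import *
im=np.zeros((420,800,3),np.uint8)
for i,(n,(x,y)) in enumerate((("top",(130,220)),("side",(185,115)))):
    s=snapshot(n); np.savez(n+"1.npz",**s)
    im[:400,i*400:i*400+400]=cv2.resize(s["frame"][y:y+50,x:x+50],(400,400),interpolation=cv2.INTER_CUBIC)
cv2.imwrite("pics/press.png",im[:,:,::-1])
E
```

```text
(no output)
```

View pics/press.png

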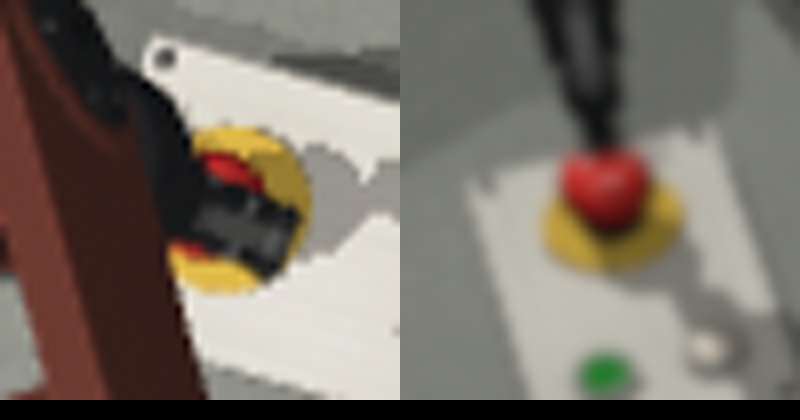

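The finger tip is at side pixel (210,134), on the upper edge of the head. Next I check by projection how its position and height compare with the head's.

```bash
python3 - <<'E'
from h import *
np.set_printoptions(precision=4,suppress=True)
def proj(s,p):
    f=210/np.tan(np.radians(float(s["fovy"]))/2);c=(np.array(p)-s["eye"])@s["rotation"]
    return np.array([s["cx"]+f*c[0]/-c[2],s["cy"]-f*c[1]/-c[2]]),-c[2]
T,S=load("top1"),load("side1");S0=load("side0")
for nm,s in(("T",T),("S",S)):
    for z in(.1115,.1185):print(nm,z,*proj(s,(.364,.265,z)))
for k,s in(("before",S0),("now",S)):
    P=cloud(s)
    for v in range(126,146):print(k,v,s["frame"][v,210],P[v,210])
# robot base check: finger points now
P=cloud(S);m=(P[...,2]>.10)&(P[...,2]<.15)&(np.hypot(P[...,0]-.364,P[...,1]-.265)<.06)&(S["frame"].max(-1)<70)
q=P[m];print(q.mean(0),q[:,2].min(),len(q))
E
```

```text
T 0.1115 [156.4084 245.2512] 1.2771896064989106
T 0.1185 [155.7284 245.1036] 1.2702641684930842
S 0.1115 [210.4577 137.3221] 1.7661677488881198
S 0.1185 [210.1746 135.8649] 1.760721555274496
before 126 [121 124 116] [ 0.4359  0.4369 -0.0034]
before 127 [122 125 118] [0.4281 0.4184 0.0096]
before 128 [122 125 117] [ 0.4293  0.4237 -0.0004]
before 129 [122 124 116] [0.4264 0.4182 0.0002]
before 130 [120 123 115] [0.4232 0.4118 0.0016]
before 131 [122 120 113] [0.4201 0.4057 0.0027]
before 132 [138 107 101] [ 0.4194  0.4057 -0.0021]
before 133 [164  80  74] [0.3709 0.2796 0.1171]
before 134 [182  58  53] [0.3696 0.278  0.1142]
before 135 [186  52  48] [0.3642 0.2655 0.1222]
before 136 [185  62  58] [0.363  0.2643 0.119 ]
before 137 [182  73  68] [0.3604 0.2594 0.1195]
before 138 [169  60  56] [0.3598 0.2595 0.115 ]
before 139 [154  42  39] [0.3587 0.2586 0.1115]
before 140 [132  31  28] [0.3551 0.2506 0.115 ]
before 141 [105  21  21] [0.3549 0.2522 0.109 ]
before 142 [79 15 15] [0.3523 0.2472 0.1097]
before 143 [53 20 15] [0.3549 0.2559 0.0963]
before 144 [55 44 20] [0.3566 0.2625 0.085
[... 257 characters left out ...]
58]
now 131 [21 22 22] [0.3635 0.2564 0.1485]
now 132 [30 25 25] [0.3616 0.2531 0.1474]
now 133 [62 29 30] [0.3611 0.2538 0.1424]
now 134 [113  38  36] [0.3627 0.2597 0.1323]
now 135 [158  46  43] [0.3649 0.2674 0.1203]
now 136 [181  62  58] [0.3623 0.2625 0.1208]
now 137 [180  73  68] [0.3622 0.264  0.1148]
now 138 [164  60  56] [0.3582 0.2553 0.1192]
now 139 [149  40  37] [0.355  0.2487 0.1214]
now 140 [131  30  28] [0.3562 0.2536 0.112 ]
now 141 [105  22  21] [0.3556 0.254  0.1072]
now 142 [80 16 16] [0.3541 0.2518 0.1049]
now 143 [53 21 16] [0.3565 0.2603 0.0918]
now 144 [55 45 20] [0.3563 0.2618 0.0858]
now 145 [90 76 29] [0.3574 0.2665 0.0764]
[0.36   0.2534 0.1367] 0.104224117609518 8
```

```bash
python3 - <<'E'
from h import *
np.set_printoptions(precision=3,suppress=True)
for n in("top1","side1"):
    s=load(n);P=cloud(s);print(n)
    R=range(236,260,2) if n=="top1" else range(122,148,2)
    C=range(144,174,3) if n=="top1" else range(200,222,3)
    for v in R: print(v,' '.join("%3d,%3d,%3d"%tuple(P[v,u]*1000) +("d" if s["frame"][v,u].max()<75 else "r" if s["frame"][v,u,0]>2*s["frame"][v,u,1] else ".") for u in C))
from rig import get_obs
print(get_obs()['joint_pos'])
E
```

```text
top1
236 364,199,435d 375,234,302d 376,229,294d 378,229,268. 393,274, 88r 393,265, 87r 393,255, 90r 393,247, 87r 394,238, 84r 394,229, 85r
238 359,197,441d 370,232,307d 370,227,299d 373,227,272d 387,273, 89r 387,264, 89r 387,255, 89r 387,246, 87r 388,239, 82r 387,229, 84r
240 355,198,435d 357,198,416d 366,228,296d 367,227,271d 379,264,118r 379,256,116r 381,255, 87. 381,246, 88. 381,237, 87r 381,228, 88r
242 350,195,444d 352,195,423d 360,227,299d 362,227,273d 370,254,151d 373,256,115r 373,249,109r 375,244, 92. 375,238, 83. 375,228, 84r
244 345,192,453d 347,192,431d 356,228,294d 357,228,269d 358,226,249d 362,233,194d 362,225,192d 369,245, 91. 369,237, 86. 369,227, 87r
246 341,190,458d 342,190,437d 351,231,284d 353,230,259d 354,227,242d 356,230,206d 355,217,222d 355,207,229d 363,238, 82r 363,228, 84r
248 336,189,462d 337,189,441d 346,230,283d 347,230,259d 348,228,238d 349,220,237d 349,215,228d 349,207,229d 357,236, 88r 357,227, 87r
250 331,184,476d 333,186,450d 334,185,430d 343,233,249r 343,226,246d 344,222,231d 344,215,229d 344,209,218d 351,238, 78r 351,228, 82r
252 327,182,482d 328,18
[... 1337 characters left out ...]
67,256,122r 378,256,117. 399,282, 84r 409,278, 82r
138 342,313, 81r 349,301, 86r 346,263,119r 356,261,114r 363,250,120r 375,252,111r 391,264, 93r 402,265, 86r
140 337,301, 84r 347,299, 80r 343,257,115r 352,254,113r 361,249,112r 372,248,107. 389,263, 85r 399,261, 81r
142 333,294, 82r 341,287, 83r 348,275, 89. 349,250,108r 359,245,106d 374,257, 89. 384,254, 85. 393,248, 85r
144 327,283, 84r 335,275, 86r 342,264, 91r 352,261, 88. 361,256, 87d 371,252, 85. 378,242, 89. 388,239, 85r
146 321,269, 89r 333,274, 78r 336,251, 95r 347,251, 89. 356,247, 87. 365,242, 86. 373,233, 89. 384,232, 83r
[ 0.473 -0.05   2.097  0.     1.094 -0.734]<stdin>:7: RuntimeWarning: overflow encountered in scalar multiply
```

```bash
python3 -m creep '[{"tx":0,"ty":0,"tz":-2,"rx":0,"ry":0,"rz":0,"jaw":0},{"tx":0,"ty":0,"tz":-1,"rx":0,"ry":0,"rz":0,"jaw":0},{"tx":0,"ty":0,"tz":0,"rx":0,"ry":0,"rz":0,"jaw":0}]'; python3 -m creep '[{"tx":0,"ty":0,"tz":-2,"rx":0,"ry":0,"rz":0,"jaw":0},{"tx":0,"ty":0,"tz":-1,"rx":0,"ry":0,"rz":0,"jaw":0},{"tx":0,"ty":0,"tz":0,"rx":0,"ry":0,"rz":0,"jaw":0}]'
```

```text
clock: 2.28
tool_pos: [0.3638, 0.2649, 0.1082]
ee_rot: [[-0.935, 0.356, -0.001], [0.356, 0.935, -0.0], [0.0, -0.0, -1.0]]
wrist_force: [0.5, -0.3, 0.7]
gripper_width: 0.0001
grip_force: 0.0
clock: 2.53
tool_pos: [0.3637, 0.265, 0.1051]
ee_rot: [[-0.935, 0.356, -0.001], [0.356, 0.935, -0.0], [0.0, -0.001, -1.0]]
wrist_force: [0.7, -0.7, -0.5]
gripper_width: -0.0002
grip_force: 0.0
```

```bash
for i in 1; do :; done; python3 -m creep '[{"tx":0,"ty":0,"tz":-1.5,"rx":0,"ry":0,"rz":0,"jaw":0},{"tx":0,"ty":0,"tz":0,"rx":0,"ry":0,"rz":0,"jaw":0}]'; python3 -m creep '[{"tx":0,"ty":0,"tz":-1.5,"rx":0,"ry":0,"rz":0,"jaw":0},{"tx":0,"ty":0,"tz":0,"rx":0,"ry":0,"rz":0,"jaw":0}]';python3 -m creep '[{"tx":0,"ty":0,"tz":-1.5,"rx":0,"ry":0,"rz":0,"jaw":0},{"tx":0,"ty":0,"tz":0,"rx":0,"ry":0,"rz":0,"jaw":0}]'
```

```text
clock: 2.7
tool_pos: [0.3638, 0.265, 0.1037]
ee_rot: [[-0.935, 0.356, -0.0], [0.356, 0.935, -0.0], [0.0, -0.0, -1.0]]
wrist_force: [0.2, 0.4, 0.1]
gripper_width: 0.0
grip_force: 0.0
clock: 2.87
tool_pos: [0.3639, 0.265, 0.1023]
ee_rot: [[-0.935, 0.356, -0.0], [0.356, 0.935, -0.0], [0.0, -0.0, -1.0]]
wrist_force: [-0.1, -0.7, -0.1]
gripper_width: -0.0004
grip_force: 0.0
clock: 3.03
tool_pos: [0.3638, 0.265, 0.1007]
ee_rot: [[-0.935, 0.356, -0.0], [0.356, 0.935, -0.0], [0.0, -0.0, -1.0]]
wrist_force: [-0.9, -0.0, 0.1]
gripper_width: 0.0003
grip_force: 0.0
```

```bash
python3 - <<'E'
from h import *
im=np.zeros((420,800,3),np.uint8)
for i,(n,(x,y)) in enumerate((("top",(130,220)),("side",(190,115)))):
    s=snapshot(n); np.savez(n+"2.npz",**s)
    im[:400,i*400:i*400+400]=cv2.resize(s["frame"][y:y+40,x:x+40],(400,400),interpolation=cv2.INTER_CUBIC)
cv2.imwrite("pics/press2.png",im[:,:,::-1])
E
```

```text
(no output)
```

View pics/press2.png

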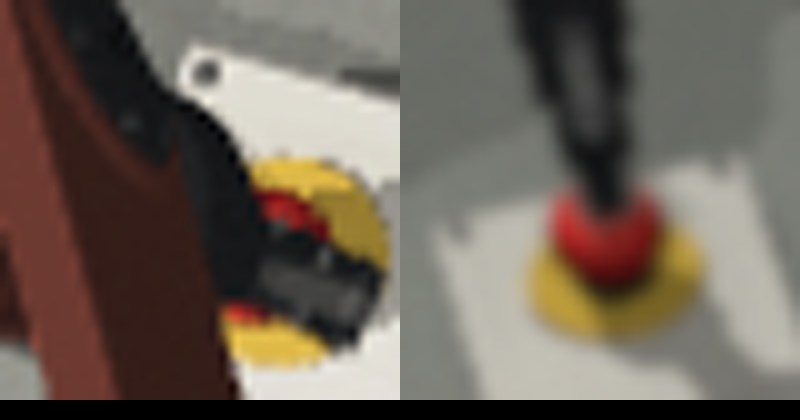

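The side view shows the finger tip at about pixel (210.5,135.5), level with the top of the head. So the true tip is about 19 mm above the reported TCP. I'll feel for contact to confirm this.

```bash
for k in 1; do python3 -m creep '[{"tx":0,"ty":0,"tz":-1.5,"rx":0,"ry":0,"rz":0,"jaw":0},{"tx":0,"ty":0,"tz":0,"rx":0,"ry":0,"rz":0,"jaw":0}]'; done | grep -E "tool|wrist";  python3 -m creep '[{"tx":0,"ty":0,"tz":-1.5,"rx":0,"ry":0,"rz":0,"jaw":0},{"tx":0,"ty":0,"tz":0,"rx":0,"ry":0,"rz":0,"jaw":0}]'| grep -E "tool|wrist"; python3 -m creep '[{"tx":0,"ty":0,"tz":-1.5,"rx":0,"ry":0,"rz":0,"jaw":0},{"tx":0,"ty":0,"tz":0,"rx":0,"ry":0,"rz":0,"jaw":0}]'| grep -E "tool|wrist"
```

```text
tool_pos: [0.3639, 0.265, 0.0993]
wrist_force: [-0.6, 1.0, -0.1]
tool_pos: [0.3638, 0.265, 0.0977]
wrist_force: [-1.2, 0.1, -0.3]
tool_pos: [0.3641, 0.2651, 0.0966]
wrist_force: [-0.1, -0.1, 2.2]
```

```bash
python3 -m creep '[{"tx":0,"ty":0,"tz":-2,"rx":0,"ry":0,"rz":0,"jaw":0},{"tx":0,"ty":0,"tz":-2,"rx":0,"ry":0,"rz":0,"jaw":0},{"tx":0,"ty":0,"tz":-2,"rx":0,"ry":0,"rz":0,"jaw":0},{"tx":0,"ty":0,"tz":0,"rx":0,"ry":0,"rz":0,"jaw":0}]'| grep -E "tool|wrist"; python3 -m creep '[{"tx":0,"ty":0,"tz":-1.5,"rx":0,"ry":0,"rz":0,"jaw":0},{"tx":0,"ty":0,"tz":0,"rx":0,"ry":0,"rz":0,"jaw":0}]'| grep -E "tool|wrist";  python3 -m creep '[{"tx":0,"ty":0,"tz":-1,"rx":0,"ry":0,"rz":0,"jaw":0},{"tx":0,"ty":0,"tz":0,"rx":0,"ry":0,"rz":0,"jaw":0}]'| grep -E "tool|wrist"
```

```text
tool_pos: [0.3643, 0.2652, 0.0909]
wrist_force: [-1.7, -0.6, 4.7]
tool_pos: [0.3642, 0.2652, 0.0894]
wrist_force: [-0.5, -1.0, 3.9]
tool_pos: [0.3642, 0.2652, 0.0885]
wrist_force: [-1.2, -1.4, 6.2]
```

```bash
python3 -m creep '[{"tx":0,"ty":0,"tz":-0.7,"rx":0,"ry":0,"rz":0,"jaw":0},{"tx":0,"ty":0,"tz":0,"rx":0,"ry":0,"rz":0,"jaw":0}]'| grep -E "tool|wrist"; python3 -m creep '[{"tx":0,"ty":0,"tz":-0.7,"rx":0,"ry":0,"rz":0,"jaw":0},{"tx":0,"ty":0,"tz":0,"rx":0,"ry":0,"rz":0,"jaw":0}]'| grep -E "tool|wrist";
```

```text
tool_pos: [0.3643, 0.2652, 0.0882]
wrist_force: [-2.4, -1.7, 7.1]
tool_pos: [0.3644, 0.2653, 0.0881]
wrist_force: [-3.4, -1.8, 12.0]
```

```bash
python3 -m creep '[{"tx":0,"ty":0,"tz":-0.7,"rx":0,"ry":0,"rz":0,"jaw":0},{"tx":0,"ty":0,"tz":0,"rx":0,"ry":0,"rz":0,"jaw":0}]'| grep -E "tool|wrist"; python3 -m creep '[{"tx":0,"ty":0,"tz":5,"rx":0,"ry":0,"rz":0,"jaw":0},{"tx":0,"ty":0,"tz":15,"rx":0,"ry":0,"rz":0,"jaw":0},{"tx":0,"ty":0,"tz":30,"rx":0,"ry":0,"rz":0,"jaw":0},{"tx":0,"ty":0,"tz":30,"rx":0,"ry":0,"rz":0,"jaw":0},{"tx":0,"ty":0,"tz":30,"rx":0,"ry":0,"rz":0,"jaw":0},{"tx":0,"ty":0,"tz":0,"rx":0,"ry":0,"rz":0,"jaw":1}]'| grep -E "tool|wrist"
python3 -m creep '[{"tx":19,"ty":-21.3,"tz":0,"rx":0,"ry":0,"rz":-6.9,"jaw":1},{"tx":19,"ty":-21.3,"tz":0,"rx":0,"ry":0,"rz":-6.9,"jaw":1},{"tx":19,"ty":-21.3,"tz":0,"rx":0,"ry":0,"rz":-6.9,"jaw":1},{"tx":19,"ty":-21.3,"tz":0,"rx":0,"ry":0,"rz":-6.9,"jaw":1},{"tx":19,"ty":-21.3,"tz":0,"rx":0,"ry":0,"rz":-6.9,"jaw":1},{"tx":19,"ty":-21.3,"tz":0,"rx":0,"ry":0,"rz":-6.9,"jaw":1},{"tx":19,"ty":-21.3,"tz":0,"rx":0,"ry":0,"rz":-6.9,"jaw":1},{"tx":19,"ty":-21.3,"tz":0,"rx":0,"ry":0,"rz":-6.9,"jaw":1},{"tx":19,"ty":-21.3,"tz":0,"rx":0,"ry":0,"rz":-6.9,"jaw":1},{"tx":19,"ty":-21.3,"tz":0,"rx":0,"ry":0,"rz":-6.9,"jaw":1},{"tx":19,"ty":-21.3,"tz":0,"rx":0,"ry":0,"rz":-6.9,"jaw":1},{"tx":19,"ty":-21.3,"tz":0,"rx":0,"ry":0,"rz":-6.9,"jaw":1}]'
python3 - <<'E'
from h import *
s=snapshot("side");np.savez("side3.npz",**s);S0=load("side0")
for n,x in(("b",S0),("n",s)):
    P=cloud(x);f=x["frame"].astype(int);m=(f[...,0]>2*f[...,1])&(f[...,0]>90)&(np.hypot(P[...,0]-.364,P[...,1]-.265)<.06)
    v,u=np.nonzero(m);print(n,u.mean(),v.mean(),v.min(),v.max(),np.percentile(P[m][:,2],[25,50,75,90]))
E
```

```text
tool_pos: [0.3644, 0.2653, 0.088]
wrist_force: [-4.6, -2.8, 14.7]
tool_pos: [0.3682, 0.2673, 0.2024]
wrist_force: [0.9, 0.1, 0.2]
clock: 6.3
tool_pos: [0.5925, 0.0083, 0.1946]
ee_rot: [[0.242, 0.97, -0.001], [0.97, -0.242, 0.0], [0.0, -0.001, -1.0]]
wrist_force: [-0.6, 1.1, -0.1]
gripper_width: 0.085
grip_force: 0.0
b 210.10294117647058 137.48529411764707 133 141 [0.11390235 0.11612015 0.11860599 0.12081188]
n 210.43939393939394 139.36363636363637 135 143 [0.10586131 0.10826616 0.11077078 0.11266437]
```

The stop is latched, 8 mm down. Next I descend partway and check the fingers against the mould.

```bash
python3 -m creep '[{"tx":-1,"ty":0.5,"tz":-30,"rx":0,"ry":0,"rz":0,"jaw":1},{"tx":-1,"ty":0,"tz":-30,"rx":0,"ry":0,"rz":0,"jaw":1},{"tx":0,"ty":0,"tz":-25,"rx":0,"ry":0,"rz":0,"jaw":1},{"tx":0,"ty":0,"tz":-15,"rx":0,"ry":0,"rz":0,"jaw":1},{"tx":0,"ty":0,"tz":0,"rx":0,"ry":0,"rz":0,"jaw":1}]'
python3 - <<'E'
from h import *
im=np.zeros((420,800,3),np.uint8)
for i,(n,(x,y)) in enumerate((("top",(215,140)),("side",(280,130)))):
    s=snapshot(n); np.savez(n+"4.npz",**s)
    im[:400,i*400:i*400+400]=cv2.resize(s["frame"][y:y+60,x:x+60],(400,400),interpolation=cv2.INTER_CUBIC)
cv2.imwrite("pics/grasp.png",im[:,:,::-1])
E
```

```text
clock: 6.77
tool_pos: [0.5853, 0.0105, 0.0899]
ee_rot: [[0.236, 0.972, -0.01], [0.972, -0.236, 0.001], [-0.001, -0.01, -1.0]]
wrist_force: [-0.6, -0.6, -0.4]
gripper_width: 0.0854
grip_force: 0.0
```

View pics/grasp.png

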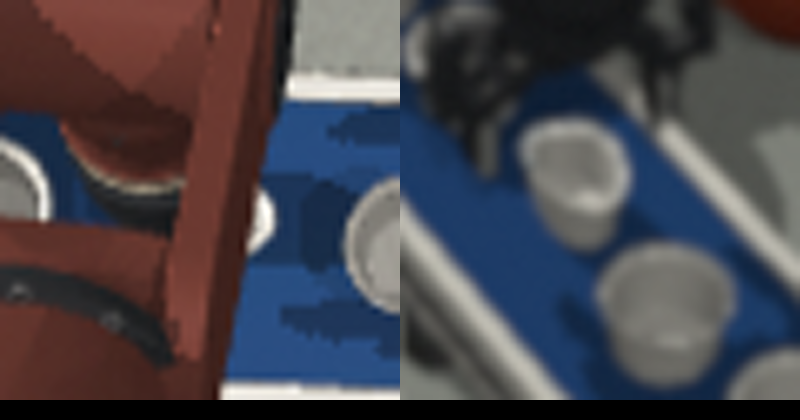

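The side view shows the tips straddling the mould: near one at pixel (293,157), far one at (319,148). I'll find their height from the rays.

```bash
python3 - <<'E'
from h import *
np.set_printoptions(precision=4,suppress=True)
S=load("side4");P=cloud(S)
for z in(.11,.12,.125,.13,.14):
    a=onz(S,293,156.7,z);b=onz(S,318.9,147.8,z);print(z,a[:2],b[:2],(a+b)[:2]/2,np.linalg.norm(a-b))
for u,v in((293,155),(293,154),(292,153),(319,146),(318,145)):print(u,v,P[v,u],S["frame"][v,u])
print(get_obs()["tool_pos"])
E
```

```text
0.11 [0.5491 0.0239] [0.6452 0.0081] [0.5971 0.016 ] 0.09746407687387518
0.12 [0.5438 0.0158] [0.6392 0.0001] [0.5915 0.008 ] 0.096673411039597
0.125 [0.5411 0.0118] [ 0.6362 -0.0038] [0.5887 0.004 ] 0.09627807812245795
0.13 [0.5385 0.0078] [ 0.6331 -0.0078] [0.5858 0.    ] 0.09588274520531871
0.14 [ 0.5332 -0.0002] [ 0.6271 -0.0157] [ 0.5802 -0.008 ] 0.09509207937104062
293 155 [0.5375 0.006  0.1402] [64 68 70]
293 154 [0.5396 0.0091 0.1411] [70 72 71]
292 153 [0.5409 0.0171 0.1383] [64 65 63]
319 146 [ 0.6289 -0.0135  0.1456] [64 65 62]
318 145 [ 0.6275 -0.0096  0.1479] [45 45 44]
[0.5891 0.0102 0.0947]
```

```bash
python3 -m creep '[{"tx":1,"ty":-1,"tz":-15,"rx":0,"ry":0,"rz":0,"jaw":1},{"tx":0,"ty":0,"tz":-12,"rx":0,"ry":0,"rz":0,"jaw":1},{"tx":0,"ty":0,"tz":-9,"rx":0,"ry":0,"rz":0,"jaw":1},{"tx":0,"ty":0,"tz":0,"rx":0,"ry":0,"rz":0,"jaw":1},{"tx":0,"ty":0,"tz":0,"rx":0,"ry":0,"rz":0,"jaw":1}]'|grep -E "tool_p|wrist"; python3 -m creep '[{"tx":0,"ty":0,"tz":0,"rx":0,"ry":0,"rz":0,"jaw":0},{"tx":0,"ty":0,"tz":0,"rx":0,"ry":0,"rz":0,"jaw":0},{"tx":0,"ty":0,"tz":0,"rx":0,"ry":0,"rz":0,"jaw":0},{"tx":0,"ty":0,"tz":0,"rx":0,"ry":0,"rz":0,"jaw":0},{"tx":0,"ty":0,"tz":0,"rx":0,"ry":0,"rz":0,"jaw":0},{"tx":0,"ty":0,"tz":0,"rx":0,"ry":0,"rz":0,"jaw":0}]'
```

```text
tool_pos: [0.5906, 0.0091, 0.0596]
wrist_force: [0.1, -1.1, 0.1]
clock: 7.78
tool_pos: [0.5919, 0.009, 0.0611]
ee_rot: [[0.236, 0.972, 0.002], [0.972, -0.236, -0.0], [0.0, 0.002, -1.0]]
wrist_force: [-1.4, -0.8, 5.4]
gripper_width: 0.0426
grip_force: 60.8
```

```bash
python3 -m creep '[{"tx":0,"ty":0,"tz":5,"rx":0,"ry":0,"rz":0,"jaw":0},{"tx":0,"ty":0,"tz":10,"rx":0,"ry":0,"rz":0,"jaw":0},{"tx":0,"ty":0,"tz":20,"rx":0,"ry":0,"rz":0,"jaw":0},{"tx":0,"ty":0,"tz":30,"rx":0,"ry":0,"rz":0,"jaw":0},{"tx":0,"ty":0,"tz":30,"rx":0,"ry":0,"rz":0,"jaw":0},{"tx":0,"ty":0,"tz":25,"rx":0,"ry":0,"rz":0,"jaw":0},{"tx":0,"ty":0,"tz":0,"rx":0,"ry":0,"rz":0,"jaw":0}]'|tail -5
python3 - <<'E'
from h import *
s=snapshot("side"); np.savez("side5.npz",**s)
cv2.imwrite("pics/lift.png",cv2.resize(s["frame"][70:270,200:400],(600,600),interpolation=cv2.INTER_CUBIC)[:,:,::-1])
E
```

```text
tool_pos: [0.5955, 0.0086, 0.1877]
ee_rot: [[0.236, 0.972, 0.013], [0.972, -0.236, -0.001], [0.002, 0.013, -1.0]]
wrist_force: [0.8, -0.5, 0.4]
gripper_width: 0.043
grip_force: 60.8
```

View pics/lift.png

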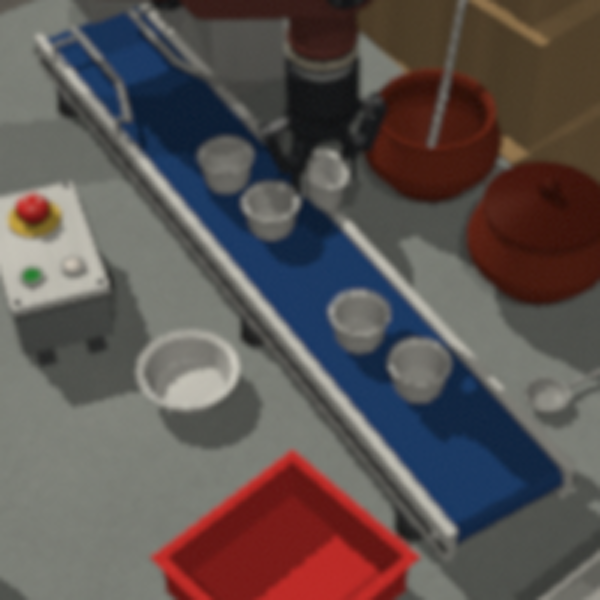

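The mould is held at lift crop (325,175), and the four sound moulds and the dish are where they were. Now to the tub.

```bash
python3 -m creep '[{"tx":-24,"ty":-28.6,"tz":0,"rx":0,"ry":0,"rz":0,"jaw":0},{"tx":-24.6,"ty":-28.6,"tz":0,"rx":0,"ry":0,"rz":0,"jaw":0},{"tx":-24.6,"ty":-28.6,"tz":0,"rx":0,"ry":0,"rz":0,"jaw":0},{"tx":-24.6,"ty":-28.6,"tz":0,"rx":0,"ry":0,"rz":0,"jaw":0},{"tx":-24.6,"ty":-28.6,"tz":0,"rx":0,"ry":0,"rz":0,"jaw":0},{"tx":-24.6,"ty":-28.6,"tz":0,"rx":0,"ry":0,"rz":0,"jaw":0},{"tx":-24.6,"ty":-28.6,"tz":0,"rx":0,"ry":0,"rz":0,"jaw":0},{"tx":-24,"ty":-28.6,"tz":0,"rx":0,"ry":0,"rz":0,"jaw":0},{"tx":-24,"ty":-28.6,"tz":0,"rx":0,"ry":0,"rz":0,"jaw":0},{"tx":-24,"ty":-28.6,"tz":0,"rx":0,"ry":0,"rz":0,"jaw":0},{"tx":0,"ty":0,"tz":0,"rx":0,"ry":0,"rz":0,"jaw":0},{"tx":0,"ty":0,"tz":0,"rx":0,"ry":0,"rz":0,"jaw":0}]'
```

```text
clock: 9.42
tool_pos: [0.3456, -0.2776, 0.1788]
ee_rot: [[0.241, 0.971, -0.001], [0.971, -0.241, 0.002], [0.001, -0.002, -1.0]]
wrist_force: [0.6, 0.2, -0.1]
gripper_width: 0.0423
grip_force: 60.9
```

```bash
python3 -m creep '[{"tx":2,"ty":0,"tz":-25,"rx":0,"ry":0,"rz":0,"jaw":0},{"tx":0,"ty":0,"tz":-30,"rx":0,"ry":0,"rz":0,"jaw":0},{"tx":0,"ty":0,"tz":-30,"rx":0,"ry":0,"rz":0,"jaw":0},{"tx":0,"ty":0,"tz":-30,"rx":0,"ry":0,"rz":0,"jaw":0},{"tx":0,"ty":0,"tz":-25,"rx":0,"ry":0,"rz":0,"jaw":0},{"tx":0,"ty":0,"tz":-20,"rx":0,"ry":0,"rz":0,"jaw":0},{"tx":0,"ty":0,"tz":-8,"rx":0,"ry":0,"rz":0,"jaw":0},{"tx":0,"ty":0,"tz":0,"rx":0,"ry":0,"rz":0,"jaw":0},{"tx":0,"ty":0,"tz":0,"rx":0,"ry":0,"rz":0,"jaw":0}]'|grep -E "tool_p|wrist"; python3 -m creep '[{"tx":0,"ty":0,"tz":0,"rx":0,"ry":0,"rz":0,"jaw":1},{"tx":0,"ty":0,"tz":0,"rx":0,"ry":0,"rz":0,"jaw":1},{"tx":0,"ty":0,"tz":0,"rx":0,"ry":0,"rz":0,"jaw":1},{"tx":0,"ty":0,"tz":0,"rx":0,"ry":0,"rz":0,"jaw":1},{"tx":0,"ty":0,"tz":20,"rx":0,"ry":0,"rz":0,"jaw":1},{"tx":0,"ty":0,"tz":35,"rx":0,"ry":0,"rz":0,"jaw":1},{"tx":0,"ty":0,"tz":35,"rx":0,"ry":0,"rz":0,"jaw":1},{"tx":0,"ty":0,"tz":35,"rx":0,"ry":0,"rz":0,"jaw":1},{"tx":0,"ty":0,"tz":35,"rx":0,"ry":0,"rz":0,"jaw":1},{"tx":0,"ty":0,"tz":30,"rx":0,"ry":0,"rz":0,"jaw":1},{"tx":0,"ty":0,"tz":0,"rx":0,"ry":0,"rz":0,"jaw":1}]'
```

```text
tool_pos: [0.3498, -0.2762, 0.0118]
wrist_force: [0.1, 0.6, -0.3]
clock: 11.08
tool_pos: [0.353, -0.2809, 0.2104]
ee_rot: [[0.236, 0.972, 0.011], [0.972, -0.236, -0.011], [-0.009, 0.013, -1.0]]
wrist_force: [1.3, -0.3, 0.3]
gripper_width: 0.0854
grip_force: 0.0
```

```bash
python3 - <<'E'
from h import *
s=snapshot("side"); np.savez("side6.npz",**s)
t=snapshot("top")
im=np.zeros((420,560,3),np.uint8);im=np.hstack([cv2.resize(s["frame"][200:320,230:350],(400,400)),cv2.resize(t["frame"][200:300,290:390],(400,400))])
cv2.imwrite("pics/tub.png",im[:,:,::-1])
E
python3 -m creep '[{"tx":6,"ty":39,"tz":0,"rx":0,"ry":0,"rz":0,"jaw":1},{"tx":6,"ty":39,"tz":0,"rx":0,"ry":0,"rz":0,"jaw":1},{"tx":6,"ty":39,"tz":0,"rx":0,"ry":0,"rz":0,"jaw":1},{"tx":6,"ty":39,"tz":0,"rx":0,"ry":0,"rz":0,"jaw":1},{"tx":6,"ty":39,"tz":0,"rx":0,"ry":0,"rz":0,"jaw":1},{"tx":0,"ty":39,"tz":0,"rx":0,"ry":0,"rz":0,"jaw":1},{"tx":0,"ty":39,"tz":0,"rx":0,"ry":0,"rz":0,"jaw":1},{"tx":0,"ty":39,"tz":0,"rx":0,"ry":0,"rz":0,"jaw":1},{"tx":0,"ty":39,"tz":0,"rx":0,"ry":0,"rz":0,"jaw":1},{"tx":-6,"ty":39,"tz":0,"rx":0,"ry":0,"rz":0,"jaw":1},{"tx":-6,"ty":39,"tz":0,"rx":0,"ry":0,"rz":0,"jaw":1},{"tx":-6,"ty":39,"tz":0,"rx":0,"ry":0,"rz":0,"jaw":1}]'
```

```text
clock: 12.18
tool_pos: [0.3593, 0.1924, 0.2]
ee_rot: [[0.236, 0.972, -0.003], [0.972, -0.236, -0.001], [-0.002, -0.003, -1.0]]
wrist_force: [0.2, -1.1, -0.1]
gripper_width: 0.0854
grip_force: 0.0
```

View pics/tub.png

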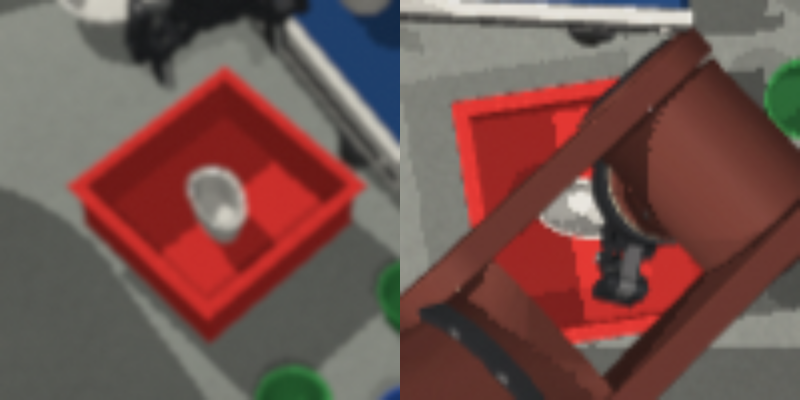

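The mould lies in the tub near the middle, at crop (217,203) in the side view. Now to the stop.

```bash
python3 -m creep '[{"tx":2,"ty":37,"tz":0,"rx":0,"ry":0,"rz":0,"jaw":1},{"tx":2,"ty":36,"tz":0,"rx":0,"ry":0,"rz":0,"jaw":1},{"tx":0,"ty":0,"tz":-25,"rx":0,"ry":0,"rz":0,"jaw":1},{"tx":0,"ty":0,"tz":-25,"rx":0,"ry":0,"rz":0,"jaw":1},{"tx":0,"ty":0,"tz":0,"rx":0,"ry":0,"rz":0,"jaw":1},{"tx":0,"ty":0,"tz":0,"rx":0,"ry":0,"rz":0,"jaw":1},{"tx":0,"ty":0,"tz":0,"rx":0,"ry":0,"rz":0,"jaw":1}]'
```

```text
clock: 12.77
tool_pos: [0.3652, 0.2636, 0.1517]
ee_rot: [[0.237, 0.972, -0.001], [0.972, -0.237, -0.001], [-0.001, -0.001, -1.0]]
wrist_force: [-0.6, -0.5, 0.4]
gripper_width: 0.0857
grip_force: 0.0
```

```bash
python3 -m creep '[{"tx":-1,"ty":2,"tz":-25,"rx":0,"ry":0,"rz":0,"jaw":1},{"tx":0,"ty":0,"tz":-25,"rx":0,"ry":0,"rz":0,"jaw":1},{"tx":0,"ty":0,"tz":-20,"rx":0,"ry":0,"rz":0,"jaw":1},{"tx":0,"ty":0,"tz":-10,"rx":0,"ry":0,"rz":0,"jaw":1},{"tx":0,"ty":0,"tz":-5,"rx":0,"ry":0,"rz":0,"jaw":1},{"tx":0,"ty":0,"tz":0,"rx":0,"ry":0,"rz":0,"jaw":1},{"tx":0,"ty":0,"tz":0,"rx":0,"ry":0,"rz":0,"jaw":1}]'; python3 -m creep '[{"tx":0,"ty":0,"tz":0,"rx":0,"ry":0,"rz":0,"jaw":0.6},{"tx":0,"ty":0,"tz":0,"rx":0,"ry":0,"rz":0,"jaw":0.55},{"tx":0,"ty":0,"tz":0,"rx":0,"ry":0,"rz":0,"jaw":0.3},{"tx":0,"ty":0,"tz":0,"rx":0,"ry":0,"rz":0,"jaw":0.3},{"tx":0,"ty":0,"tz":0,"rx":0,"ry":0,"rz":0,"jaw":0.3}]'
```

```text
clock: 13.35
tool_pos: [0.3656, 0.2664, 0.0682]
ee_rot: [[0.236, 0.972, 0.002], [0.972, -0.236, 0.001], [0.001, 0.002, -1.0]]
wrist_force: [0.5, 0.1, -0.1]
gripper_width: 0.0856
grip_force: 0.0
clock: 13.77
tool_pos: [0.3628, 0.2667, 0.0675]
ee_rot: [[0.237, 0.972, -0.004], [0.972, -0.237, 0.001], [0.0, -0.004, -1.0]]
wrist_force: [-5.3, 1.9, 5.7]
gripper_width: 0.0376
grip_force: 59.3
```

```bash
python3 -m creep '[{"tx":0,"ty":0,"tz":0,"rx":0,"ry":0,"rz":-6,"jaw":0.3},{"tx":0,"ty":0,"tz":0,"rx":0,"ry":0,"rz":-6,"jaw":0.3},{"tx":0,"ty":0,"tz":0,"rx":0,"ry":0,"rz":-6,"jaw":0.3},{"tx":0,"ty":0,"tz":0,"rx":0,"ry":0,"rz":-6,"jaw":0.3},{"tx":0,"ty":0,"tz":0,"rx":0,"ry":0,"rz":-6,"jaw":0.3},{"tx":0,"ty":0,"tz":0,"rx":0,"ry":0,"rz":-6,"jaw":0.3},{"tx":0,"ty":0,"tz":0,"rx":0,"ry":0,"rz":-6,"jaw":0.3},{"tx":0,"ty":0,"tz":0,"rx":0,"ry":0,"rz":-5,"jaw":0.3},{"tx":0,"ty":0,"tz":0,"rx":0,"ry":0,"rz":0,"jaw":0.3},{"tx":0,"ty":0,"tz":0,"rx":0,"ry":0,"rz":0,"jaw":0.3}]'; python3 -c "from rig import *;print(get_obs()['torque'])"; python3 -m creep '[{"tx":0,"ty":0,"tz":0,"rx":0,"ry":0,"rz":0,"jaw":1},{"tx":0,"ty":0,"tz":0,"rx":0,"ry":0,"rz":0,"jaw":1},{"tx":0,"ty":0,"tz":0,"rx":0,"ry":0,"rz":0,"jaw":1},{"tx":0,"ty":0,"tz":0,"rx":0,"ry":0,"rz":0,"jaw":1},{"tx":0,"ty":0,"tz":20,"rx":0,"ry":0,"rz":0,"jaw":1},{"tx":0,"ty":0,"tz":30,"rx":0,"ry":0,"rz":0,"jaw":1},{"tx":0,"ty":0,"tz":30,"rx":0,"ry":0,"rz":0,"jaw":1},{"tx":0,"ty":0,"tz":30,"rx":0,"ry":0,"rz":0,"jaw":1},{"tx":0,"ty":0,"tz":30,"rx":0,"ry":0,"rz":0,"jaw":1},{"tx":0,"ty":0,"tz":0,"rx":0,"ry":0,"rz":0,"jaw":1}]'|grep -E "tool_p|wrist"
python3 - <<'E'
from h import *
s=snapshot("side");np.savez("side7.npz",**s)
for n in("side0","side3","side7"):
    x=load(n);P=cloud(x);f=x["frame"].astype(int);m=(f[...,0]>2*f[...,1])&(f[...,0]>90)&(np.hypot(P[...,0]-.364,P[...,1]-.265)<.06)
    v,u=np.nonzero(m);print(n,u.mean(),v.mean(),v.min(),v.max(),np.percentile(P[m][:,2],[25,50,75,90]))
E
```

```text
clock: 14.6
tool_pos: [0.362, 0.2673, 0.0674]
ee_rot: [[0.872, 0.489, -0.005], [0.489, -0.872, 0.002], [-0.003, -0.004, -1.0]]
wrist_force: [-7.4, 3.7, 6.8]
gripper_width: 0.0381
grip_force: 59.3
[0.53747615 1.16450957 0.04960337]
tool_pos: [0.3689, 0.268, 0.2142]
wrist_force: [1.4, 0.2, -0.0]
side0 210.10294117647058 137.48529411764707 133 141 [0.11390235 0.11612015 0.11860599 0.12081188]
side3 210.43939393939394 139.36363636363637 135 143 [0.10586131 0.10826616 0.11077078 0.11266437]
side7 210.1159420289855 137.42028985507247 133 141 [0.11404955 0.11619902 0.11807956 0.12048863]
```

The head is fully up again, matching the starting view. One last look before handing in.

```bash
python3 -m creep '[{"tx":0,"ty":0,"tz":0,"rx":0,"ry":0,"rz":0,"jaw":1},{"tx":0,"ty":0,"tz":0,"rx":0,"ry":0,"rz":0,"jaw":1},{"tx":0,"ty":0,"tz":0,"rx":0,"ry":0,"rz":0,"jaw":1},{"tx":0,"ty":0,"tz":0,"rx":0,"ry":0,"rz":0,"jaw":1}]'|grep clock; python3 -c "
from h import *
s=snapshot('side');cv2.imwrite('pics/end.png',s['frame'][:,:,::-1])"
```

```text
clock: 15.82
```

View pics/end.png

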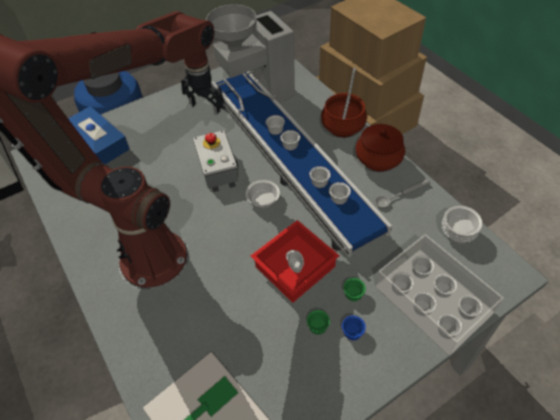

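The mould is in the tub at (295,262), the stop is up at (211,138), the four sound moulds and the dish are unmoved, and the gripper is clear.

```bash
python3 -c "
from rig import sign_off
print(sign_off())"
```

```text
the job is handed in; nothing more can be done
None
```

I handed the job in at about 16 s on the robot clock: the stop was latched before I reached in and has since been twisted back up, the crushed mould lies in the scrap tub, and the four sound moulds and the foil dish stand where they were; sign-off gave no verdict.

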